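# Zero the washer timer, count four clicks, start

## Task

Set the washer for a short wash: turn the big timer dial anticlockwise until it is against its stop, then turn it back clockwise by exactly four clicks and let it rest in that notch. Then press the green start button fully in and let it go. Leave the two small knobs as they are set and do not disturb the things standing on the worktop and on the console.

Things in the scene. Friction and masses are not known exactly. Their poses are not given: they have to be found in the camera images.
- timer_grip (a point): White bar grip of the big timer dial, at the right end of the sloping panel (seen facing it): 52 mm long, 16 thick, from 12 to 52 mm above the panel. Point on the dial's axis, 38 mm above the panel, inside the bar: grip here. z: out of the panel along the axis, 30 degrees from vertical towards the console's front; x: along the bar to its red pointer end; y: across the bar. Turns with the dial.
- timer_pointer (a point): Top of the dial's bar at its red pointer end, 25 mm from the axis. It points straight up the slope, at the red mark, when the dial is at its stop. Under the bar lie a white disc (60 mm across, top 12 mm above the panel) and a grey skirt (90 mm across, top 10 mm). On the panel, the next things are the start button (centre about 105 mm from the dial's axis) and the end cap.
- timer (a joint): Angle of the dial, rad: 0 at its anticlockwise stop, growing as it is turned clockwise seen facing the panel, up to 4.89. A spring detent clicks every 20 degrees (0.349 rad, one mark of the scale): notches at 0, 0.349, 0.698, 1.047, 1.396 and so on. Let go, it jumps to the nearest notch. About 0.1 N m turns it. It starts 5 to 8 clicks from the stop.
- start_top (a point): Middle of the top face of the green round start button, 30 mm across, in a black housing on the same sloping panel, left of the dial. z: out of the panel. It is pressed into the panel against a spring (6 mm travel, about 5 N when fully down) and springs back.
- start (a joint): Travel of the start button, m: 0 released, 0.006 fully pressed.
- temp_pointer (a point): Pointer end, on the rim of the top, of the inner of two small grey knobs, 44 mm across and 20 mm tall, at the left end of the panel; not to be turned.
- load_pointer (a point): The same for the outer small grey knob.
- console: Cream washer console with tan end caps, fixed, 200 mm deep, 444 mm wide; front lip 50 mm tall, panel sloping up 160 mm at 30 degrees to a flat top 130 mm above the worktop. Origin: centre of the underside; x: from its front (low edge) to its back; y: to its left end; z up. It stands turned, its front to the robot's right. Its position and yaw vary.
- detergent_mid (a point): White detergent bottle with blue label and cap, 84 mm across, 200 mm tall, standing in front of or behind the console; this point is at half its height; not to be disturbed.
- softener_mid (a point): Blue softener bottle with orange cap, 72 mm across, 180 mm tall, standing in front of or behind the console; this point is at half its height; not to be disturbed.
- starch_can_mid (a point): Spray-starch can, 54 mm across, 100 mm tall, standing on the console's flat top behind the panel; this point is at half its height; not to be disturbed.
- stain_jar_mid (a point): Amber jar, 48 mm across, 55 mm tall, standing on the console's flat top behind the dial; this point is at half its height; not to be disturbed.
- tablet_box_mid (a point): Cardboard box of wash tablets, 75 x 110 x 50 mm tall, on the worktop behind the console; this point is at half its height; not to be disturbed.
- dose_cup_mid (a point): Clear dosing cup, 64 mm across, 55 mm tall, on the worktop in front of the console; this point is at half its height; not to be disturbed.
- scrub_brush_mid (a point): Wooden scrubbing brush 180 mm long, lying on the worktop in front of the console; this point is at half its height; not to be disturbed.

How it is judged:
By the outcome, as a careful person would: the job done as asked, in the order asked, and still so for the second after the job is handed in, with the robot touching nothing.
It also fails if it takes over 51 s, if anything falls off the work surface, if the arm or the gripper's body presses on something with over 40 N, if the wrist force passes 120 N, or if a joint passes its speed limit or range.

## Robot

A 6-joint arm with a two-finger parallel gripper is mounted at the origin on the work surface. World frame = base frame: x ahead of the robot, y to its left, z up, the work surface at z = 0. Lengths are in m, angles in rad, forces in N, time in s.
With the tool pointing down it reaches from about 0.25 to 0.775 m from the base axis. Payload 4 kg.
Tool frame: the origin (TCP) lies on the centre line of the jaws, within the pads' length; the fingertips stand 17 mm ahead of it and the grasp point (between the pads) lies 2 mm behind it; z points along the fingers, y is the line along which they close (so a half turn about z gives the same grasp; the last joint's range is limited). The gripper opens to 94 mm and grips with 3 to 60 N. Pads are 16 mm wide; open, the fingers measure 119 mm over their backs; the gripper's body (75 mm by 177 mm) begins 78 mm behind the grasp point.
Start: joints at [-1.403, 0.087, 1.371, -0, 1.684, -0.103], TCP at [0.147, -0.53, 0.223] pointing down, gripper open.
Joint ranges: [-3.1, 3.1], [-0.76, 2.03], [0.27, 2.55], [-1.08, 4.22], [0.17, 2.65], [-2.57, 2.57]. Speed limits (rad/s): [2.79, 2.79, 3.14, 3.14, 3.14, 3.14].

## Interface

Orientations are given as [roll, pitch, yaw] about the fixed x, y, z axes, in that order (R = Rz(yaw) Ry(pitch) Rx(roll)).
In Python, from bench import robot gives the robot as it stands.
- The arm moves only by the tool servo_tool, never from a script. Its argument "plan" is a list of rows, each a list of 7 numbers: the shift along the tool's x, y, z normalised to -1 to 1, where 1 is 0.1 m, then the turn, a rotation vector about the tool's x, y, z normalised to -1 to 1, where 1 is pi/2 rad, then the finger opening in mm, from 0 to 94. In form: [[x, y, z, ax, ay, az, gripper], ...]. A call has 1 to 12 rows; each row is the pose to reach, as a shift and turn from the pose commanded when the call began, along the tool's axes at that moment; what a row does not reach only later rows make up. A row lasts 1/12 s, in which the tool goes at most 41.7 mm and 7.16 degrees, less where a joint would pass 70% of its speed; a pose out of reach is approached as far as the arm can. A call with a number of a shift or a turn outside -1 to 1 is refused whole. A call with a gripper value outside its range is refused whole. The fingers move at their own pace and stop on an object; the grip force is fixed at half the most. Time passes only in rows, so rows that repeat a pose let the fingers close. It gives the time, the measured TCP pose, the force, the opening and the grip force at its end, in the units of the state.
- robot.get_obs(): the state, without advancing time (a new reading comes with each control period).
- robot.snapshot(name): name is "scene" or "side" or "wrist"; returns the picture (420x560x3 uint8, red, green, blue); there is no depth.
- robot.camera_params(name): a dict with "camera_matrix" (3x3 intrinsics, pixels), "rvec" (rotation vector, rad) and "tvec" (3), from world to camera coordinates, as OpenCV has them; the wrist camera has in their place "tool_from_camera" (4x4, takes a point from camera to tool coordinates, whose origin is the TCP and whose axes are the flange's). Camera axes: x right, y down, z forward; pixel columns grow to the right and rows downward; lengths in m; the calibration is good to about 2 mm. A picture is of the moment at which its call begins: read the wrist's pose just before it. camera_params takes no time and is no camera call.
- robot.close_job(): hands the job in; it is judged then, once.
Trained networks look in the newest picture that a camera, given by its name, has taken for a name from the list of things; names that differ only in an ending like _2 or _b are one class to them, and where a whole thing is asked for, a point or a joint stands for the part that bears it (a point fixed in the world has none). Each returns a list of dicts, best first, with "conf" (0 to 1); they miss things now and then, are a little off and sometimes report something else, mostly with a low value. They report only what shows in the picture. A call takes as long as a camera call.
- robot.find_in(thing, camera): "extent" ([centre column, centre row, width, height] in pixels, round what is visible of it).
The state is a dict: "time": time; "joint_positions": joint angles; "qvel": joint speeds; "joint_torque": joint torques, N m; "tool_pos": TCP position; "ee_rot": TCP orientation; "wrist_force": force on the tool from outside, world axes, zero at the start; "wrist_torque": the same for the moment, N m; "width": finger opening in m; "finger_force": force on a finger pad.
Only numpy, scipy, OpenCV 4.12 (cv2) and the standard library are available. Lean on these libraries where they do the work, as an engineer would, in place of code of your own. Each camera call takes 0.05 s, during which the arm holds its last target. There are 200 camera calls.

## Working session

There is one attempt and no reset: what is moved stays moved. The work goes in short steps, Python scripts to look and compute and a tool call to move; the robot and the scene stay as the last step left them, time stands still between calls to the robot, and variables do not carry over. Pictures are saved under pics/ and viewed, at most 10 in all, crops included, and the job is handed in when it is done.

Besides the shell and the picture viewer there is one more tool, called after "Request:" in YAML: its name, and indented under it one key for each argument. servo_tool: Moves the arm, as the interface text tells. Scaled input: -1 to 1 covers 0.1 m each way for a shift and pi/2 rad each way for a turn. Its arguments: {"type":"object","properties":{"plan":{"type":"array","items":{"type":"array","items":{"type":"number"}}}},"required":["plan"]}

```bash
mkdir -p pics; ls; python3 - <<'E'
from bench import robot
import cv2,numpy as np
o=robot.get_obs(); print(o)
for c in ["scene","side","wrist"]:
    im=robot.snapshot(c); cv2.imwrite(f"pics/{c}0.png",im[:,:,::-1])
    print(c,robot.camera_params(c))
    for t in ["timer_grip","timer_pointer","start_top","temp_pointer","load_pointer","console","stain_jar_mid","starch_can_mid","detergent_mid","softener_mid"]:
        r=robot.find_in(t,c)
        print(t,[(np.round(d['extent']).tolist(),round(d['conf'],2)) for d in r[:2]])
print(robot.get_obs()['time'])
E
```

```text
pics
{'time': 0.0, 'joint_positions': array([-1.40311125e+00,  8.79383227e-02,  1.37223839e+00, -1.56671430e-05,
        1.68360194e+00, -1.03079728e-01]), 'qvel': array([-0.00162265,  0.00173371, -0.0009164 ,  0.00089007,  0.00164329,
       -0.0001747 ]), 'joint_torque': array([ 6.56825032e-04, -3.40183747e+01, -3.02424109e+01,  7.18637975e-02,
        3.30903463e-02, -1.64185371e-04]), 'tool_pos': array([ 0.14702304, -0.52945402,  0.22132131]), 'ee_rot': array([-3.13941666e+00, -2.09444198e-04,  2.70762833e-01]), 'wrist_force': array([ 0.43006937, -0.17292007, -1.12858708]), 'wrist_torque': array([-0.03711954, -0.00362795, -0.03969492]), 'finger_force': 0.0, 'width': 0.094540260827998}
scene {'camera_matrix': array([[450.35443196,   0.        , 280.19806612],
       [  0.        , 450.35443196, 209.62392785],
       [  0.        ,   0.        ,   1.        ]]), 'rvec': array([ 1.9989978 ,  1.31411044, -0.59799755]), 'tvec': array([-0.35010732, -0.22894486,  1.57770331])}
timer_grip [([245.0, 239.0, 36.0, 33.0], 0.58)]
timer_pointer [([247.0, 240.0, 34.0, 31.0], 0.9)]
start_top [([
[... 1385 characters left out ...]
wrist {'camera_matrix': array([[298.81844392,   0.        , 279.02894984],
       [  0.        , 298.81844392, 206.0690498 ],
       [  0.        ,   0.        ,   1.        ]]), 'tool_from_camera': array([[-4.52975803e-04, -9.61394433e-01, -2.75173651e-01,
         8.06326367e-02],
       [ 9.99999897e-01, -4.38901710e-04, -1.12721893e-04,
        -1.47082157e-03],
       [-1.24039853e-05, -2.75173674e-01,  9.61394534e-01,
        -1.62163137e-01],
       [ 0.00000000e+00,  0.00000000e+00,  0.00000000e+00,
         1.00000000e+00]])}
timer_grip []
timer_pointer []
start_top []
temp_pointer []
load_pointer []
console []
stain_jar_mid []
starch_can_mid []
detergent_mid []
softener_mid []
1.65
```

```bash
python3 - <<'E'
import cv2
a=cv2.imread("pics/side0.png")[110:430,120:420]; cv2.imwrite("pics/sc.png",cv2.resize(a,(560,597),interpolation=cv2.INTER_CUBIC))
a=cv2.imread("pics/scene0.png"); cv2.imwrite("pics/scc.png",cv2.resize(a[120:330,110:390],(800,600),interpolation=cv2.INTER_CUBIC))
E
```

```text
(no output)
```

View pics/sc.png

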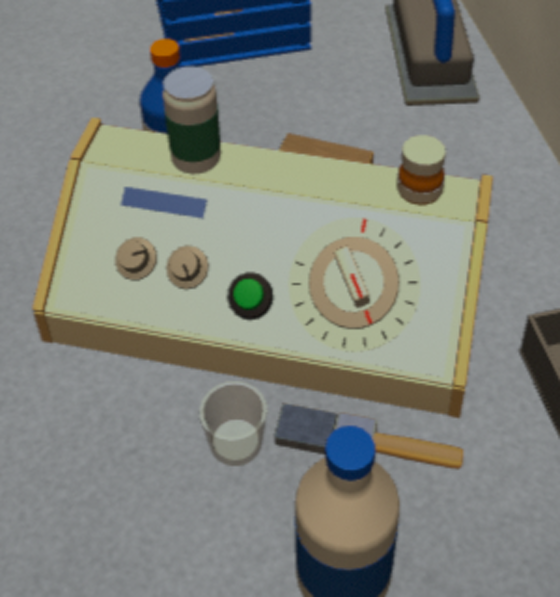

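View pics/scc.png

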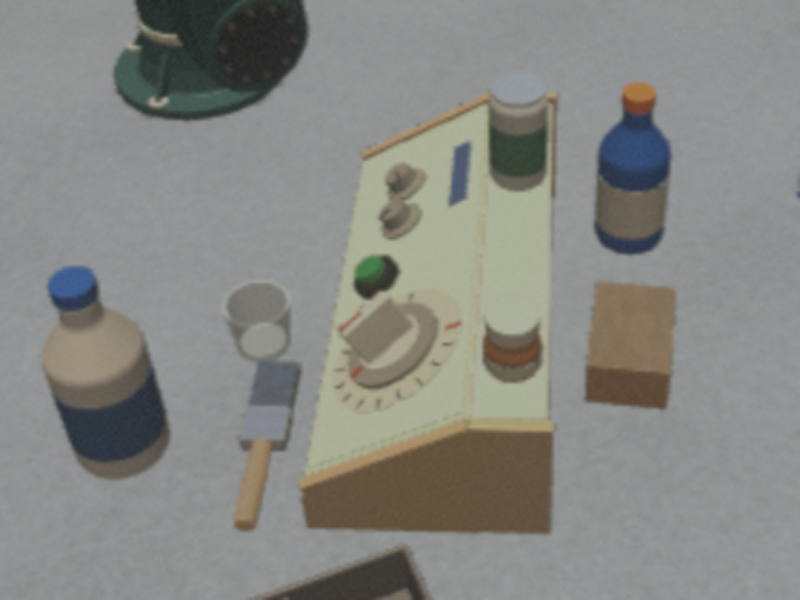

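The side view shows the dial (crop about 355,280) with its pointer pointing roughly down-slope. The button is at crop (250,295), the jar at (422,170), and the bottle and brush stand in front. I'll fit the console pose from corners in both pictures.

```bash
cat > h.py <<'E'
import numpy as np,cv2
from bench import robot
from scipy.spatial.transform import Rotation as R
from scipy.optimize import least_squares
S30,C30=.5,np.sqrt(.75)
def loc(s,y,h): # slope dist from lip edge, y left, height above panel -> console frame
    return np.array([-.1+s*C30-h*S30, y, .05+s*S30+h*C30])
def toW(P,c): # c=x,y,yaw
    return R.from_euler('z',c[2]).apply(P)+np.array([c[0],c[1],0])
def proj(P,cam):
    p=robot.camera_params(cam)
    return cv2.projectPoints(np.atleast_2d(P).astype(float),p['rvec'],p['tvec'],p['camera_matrix'],None)[0][:,0]
def Rpanel(yaw): # columns: x up slope, y left, z normal out
    return R.from_euler('z',yaw)*R.from_matrix(np.c_[[C30,0,S30],[0,1,0],[-S30,0,C30]])
E
python3 - <<'E'
from h import *
sd=lambda x,y:np.array([120+x/1.8667,110+y/1.8667])
sc=lambda x,y:np.array([110+x/2.857,120+y/2.857])
Wd=.222
corn=[("side",[-.1,Wd,0],sd(42,341)),("side",[-.1,-Wd,0],sd(459,411)),
("scene",[-.1,-Wd,0],sc(308,527)),("scene",[.1,-Wd,0],sc(550,530)),("scene",[.1,-Wd,.13],sc(552,428)),
("scene",[-.1,-Wd,.05],sc(303,485)),("side",[.1,-Wd,.13],sd(491,180)),("side",[.1,Wd,.13],sd(97,122)),("scene",[.1,Wd,.13],sc(556,95))]
pts=[("side",np.array([255,265]),"b"),("scene",np.array([239.5,214.5]),"b"),("side",np.array([310,259]),"d"),("scene",sc(391,343),"d")]
def res(p):
    r=[]
    for cam,P,q in corn: r+=list(proj(toW(np.array(P),p),cam)[0]-q)
    for cam,q,k in pts:
        s,y,h=(p[3],p[4],.01) if k=="d" else (p[5],p[6],.012)
        r+=list(proj(toW(loc(s,y,h),p),cam)[0]-q)
    return r
best=None
for yaw0 in (1.2,1.57,1.9,0.8):
    f=least_squares(res,[.45,-.3,yaw0,.08,-.12,.08,-.02],x_scale=.1,loss='soft_l1')
    if best is None or f.cost<best.cost: best=f
print(best.cost,best.x.round(4)); print(np.array(res(best.x)).reshape(-1,2).round(1).tolist())
p=best.x
print('dial grip',toW(loc(p[3],p[4],.038),p),'button',toW(loc(p[5],p[6],.012),p))
E
```

```text
Traceback (most recent call last):
  File "h.py", line 11, in proj
    p=robot.camera_params(cam)
ValueError: time passes only in moves, steps and waits
```

```bash
sed -i "s/^def proj.*/import functools\nCP=functools.cache(lambda c:robot.camera_params(c))\ndef proj(P,cam):/; s/    p=robot.camera_params(cam)/    p=CP(cam)/" h.py
cat > fit.py <<'E'
from h import *
sd=lambda x,y:np.array([120+x/1.8667,110+y/1.8667])
sc=lambda x,y:np.array([110+x/2.857,120+y/2.857])
Wd=.222
corn=[("side",[-.1,Wd,0],sd(42,341)),("side",[-.1,-Wd,0],sd(459,411)),
("scene",[-.1,-Wd,0],sc(308,527)),("scene",[.1,-Wd,0],sc(550,530)),("scene",[.1,-Wd,.13],sc(552,428)),
("scene",[-.1,-Wd,.05],sc(303,485)),("side",[.1,-Wd,.13],sd(491,180)),("side",[.1,Wd,.13],sd(97,122)),("scene",[.1,Wd,.13],sc(556,95))]
pts=[("side",np.array([255,265]),"b"),("scene",np.array([239.5,214.5]),"b"),("side",np.array([310,259]),"d"),("scene",sc(391,343),"d")]
def res(p):
    r=[]
    for cam,P,q in corn: r+=list(proj(toW(np.array(P),p),cam)[0]-q)
    for cam,q,k in pts:
        s,y,h=(p[3],p[4],.01) if k=="d" else (p[5],p[6],.012)
        r+=list(proj(toW(loc(s,y,h),p),cam)[0]-q)
    return r
best=None
for yaw0 in (1.2,1.57,1.9,0.8):
    f=least_squares(res,[.45,-.3,yaw0,.08,-.12,.08,-.02],x_scale=.1,loss='soft_l1')
    if best is None or f.cost<best.cost: best=f
p=best.x
print(best.cost,p.round(4)); print(np.array(res(p)).reshape(-1,2).round(1).tolist())
print('dial grip',toW(loc(p[3],p[4],.038),p),'button',toW(loc(p[5],p[6],.012),p))
E
python3 fit.py
```

```text
30.217901768504035 [ 0.5454  0.1052  1.132   0.0747 -0.1022  0.0461 -0.0036]
[[-1.0, -6.4], [0.2, -5.0], [-0.1, 0.5], [-0.9, 1.3], [-0.7, 1.6], [-0.7, 2.3], [-0.1, -4.6], [-4.7, -3.3], [-1.8, -0.7], [-0.4, -0.9], [-0.7, 2.3], [-0.4, -1.5], [-2.2, 1.0]]
dial grip [0.61478166 0.01268357 0.12026555] button [0.520509   0.0438838  0.08342467]
```

```bash
cat >> fit.py <<'E'
def P(c):
    q=CP(c); return q['camera_matrix']@np.c_[cv2.Rodrigues(q['rvec'])[0],q['tvec']]
def tri(a,b):
    X=cv2.triangulatePoints(P("side"),P("scene"),np.float64(a).reshape(2,1),np.float64(b).reshape(2,1)); X=(X[:3]/X[3]).T
    return X[0].round(4),(proj(X,"side")[0]-a).round(1),(proj(X,"scene")[0]-b).round(1)
print("dial",tri(pts[2][1],pts[3][1]));print("but",tri(pts[0][1],pts[1][1]))
print("cornerfront0",tri(sd(459,411),sc(308,527)));print("backtop",tri(sd(491,180),sc(552,428)));print("backtopL",tri(sd(97,122),sc(556,95)))
print("jar",tri([344,198],[291,239]));print("can",tri([224,171],[290,167]))
print("k1",tri([221,249],[250,198]));print("k2",tri([193,243],[252,184]))
for c in("side","scene"): print(c,-cv2.Rodrigues(CP(c)['rvec'])[0].T@CP(c)['tvec'])
E
python3 fit.py|tail -9
```

```text
cornerfront0 (array([ 0.701 , -0.0824, -0.0063]), array([-1.1, -1.5]), array([-1.3,  1.5]))
backtop (array([0.7865, 0.1001, 0.125 ]), array([-1.3, -2.1]), array([-1.7,  2.6]))
backtopL (array([0.394 , 0.2895, 0.1253]), array([-0.9, -2. ]), array([-0.9,  2. ]))
jar (array([0.7094, 0.1088, 0.1517]), array([-0.2, -0.3]), array([-0.2,  0.4]))
can (array([0.4965, 0.2018, 0.1824]), array([0.3, 0.5]), array([ 0.3, -0.5]))
k1 (array([0.4653, 0.0947, 0.0854]), array([-0.2, -0.4]), array([-0.2,  0.4]))
k2 (array([0.4153, 0.1192, 0.089 ]), array([-0.2, -0.5]), array([-0.2,  0.4]))
side [ 0.42532203 -0.58138521  0.8425179 ]
scene [ 1.35586061 -0.17747879  0.89122495]
```

```bash
cat >> h.py <<'E'
C=[.5454,.1052,1.128]; DIAL=[.0747,-.1022]; BUT=[.0461,-.0036]
def target(sy,h,phi): # TCP at height h above the panel, tool x at clockwise angle phi(deg) from up-slope
    pos=toW(loc(sy[0],sy[1],h),C)
    return pos, Rpanel(C[2])*R.from_euler('x',np.pi)*R.from_euler('z',phi,degrees=True)
def cur(o=None):
    o=o or robot.get_obs(); return o['tool_pos'],R.from_euler('xyz',o['ee_rot'])
def delta(a,b): # scaled shift/turn
    return np.r_[a[1].inv().apply(b[0]-a[0])/.1,(a[1].inv()*b[1]).as_rotvec()/(np.pi/2)].round(3)
E
python3 - <<'E'
from h import *
from scipy.spatial.transform import Slerp
o=robot.get_obs();a=cur(o)
b=target(DIAL,.17,-20)
print(b[0],b[1].as_euler('xyz'))
rot=(a[1].inv()*b[1]).as_rotvec();print(np.degrees(np.linalg.norm(rot)))
wp=[a[0],a[0]+[.03,.04,.09],[.27,-.40,.33],[.38,-.3,.33],[.47,-.22,.33],[.55,-.13,.32],b[0]]
fr=[0,.0,.2,.4,.6,.8,1]
pa=a
for w,f in zip(wp[1:],fr[1:]):
    pb=(np.array(w),a[1]*R.from_rotvec(rot*f)); print(w,delta(pa,pb).tolist()); pa=pb
fit=None
E
cat >>fit.py <<'E'
print("det",tri([308,375],[147,249]))
E
python3 fit.py | tail -1
```

```text
[ 0.58619547 -0.04729446  0.23457432] [ 2.94663537 -0.48911667  1.52586311]
74.59124717656752
[ 0.17714478 -0.48997087  0.31250441] [0.396, -0.305, -0.9, 0.0, 0.0, 0.0]
[0.27, -0.4, 0.33] [1.135, -0.618, -0.175, 0.018, 0.069, -0.15]
[0.38, -0.3, 0.33] [1.438, -0.34, 0.164, 0.018, 0.069, -0.15]
[0.47, -0.22, 0.33] [1.175, 0.021, 0.263, 0.018, 0.069, -0.15]
[0.55, -0.13, 0.32] [1.097, 0.158, 0.481, 0.018, 0.069, -0.15]
[ 0.58619547 -0.04729446  0.23457432] [0.476, -0.034, 1.148, 0.018, 0.069, -0.15]
det (array([ 0.5545, -0.2001,  0.0985]), array([-0.6, -0.8]), array([-0.6,  0.7]))
```

Request:
servo_tool:
  plan:
    - [0.2,-0.15,-0.45,0,0,0,94]
    - [0.4,-0.3,-0.9,0,0,0,94]
    - [0.7,-0.5,-0.9,0.0,0.0,-0.04,80]
    - [1,-0.7,-1,0.01,0.04,-0.1,70]

```text
time: 1.98
tool_pos: [0.2248, -0.4368, 0.3252]
ee_rot: [-3.136, -0.065, 0.432]
wrist_force: [1.1, 0.6, 1.1]
width: 0.0842
finger_force: 0.0
```

Request:
servo_tool:
  plan:
    - [0.35,-0.15,0,0.01,0.04,-0.07,60]
    - [0.7,-0.3,0.05,0.02,0.08,-0.14,50]
    - [1,-0.4,0.1,0.03,0.1,-0.2,50]

```text
time: 2.23
tool_pos: [0.2986, -0.3582, 0.3201]
ee_rot: [-3.133, -0.228, 0.748]
wrist_force: [-0.3, -0.3, 0.1]
width: 0.0644
finger_force: 0.0
```

Request:
servo_tool:
  plan:
    - [0.35,0,0.05,0.01,0.04,-0.07,50]
    - [0.7,-0.05,0.1,0.02,0.08,-0.14,50]
    - [1,-0.1,0.15,0.02,0.1,-0.2,50]

```text
time: 2.48
tool_pos: [0.3661, -0.2829, 0.3262]
ee_rot: [3.085, -0.38, 1.08]
wrist_force: [-0.5, -0.7, 0.3]
width: 0.05
finger_force: 0.0
```

```bash
python3 - <<'E'
from h import *
o=robot.get_obs();print(o['time'],o['joint_positions'].round(2),o['tool_pos'],delta(cur(o),target(DIAL,.17,-20)))
E
```

```text
2.4833 [-1.04 -0.07  1.37  0.38  1.97 -0.41] [ 0.36605474 -0.28293233  0.32621925] [ 2.553  0.716  2.051  0.033  0.1   -0.247]
```

Request:
servo_tool:
  plan:
    - [0.35,0.1,0.2,0.01,0.03,-0.07,50]
    - [0.7,0.2,0.4,0.02,0.06,-0.14,50]
    - [1,0.28,0.6,0.03,0.08,-0.2,50]

```text
time: 2.73
tool_pos: [0.4482, -0.1969, 0.3093]
ee_rot: [2.982, -0.471, 1.438]
wrist_force: [0.3, -0.1, -0.1]
width: 0.0503
finger_force: 0.0
```

Request:
servo_tool:
  plan:
    - [0.35,0.1,0.25,0,0,0,50]
    - [0.7,0.2,0.5,0,0,0,50]
    - [1,0.25,0.8,0,0,0,50]
    - [1,0.25,0.8,0,0,0,50]

```text
time: 3.07
tool_pos: [0.5012, -0.0758, 0.2863]
ee_rot: [2.986, -0.473, 1.439]
wrist_force: [-0.1, -0.2, -0.1]
width: 0.0497
finger_force: 0.0
```

```bash
python3 - <<'E'
from h import *
o=robot.get_obs();print(o['time'],o['joint_positions'].round(2),o['tool_pos'],delta(cur(o),target(DIAL,.17,-20)))
E
```

```text
3.0667 [-0.59 -0.07  1.48  0.5   1.77 -0.33] [ 0.5011928  -0.0758194   0.28632609] [ 0.116  0.696  0.757  0.     0.019 -0.047]
```

Request:
servo_tool:
  plan:
    - [0.05,0.35,0.25,0,0.01,-0.02,50]
    - [0.1,0.7,0.5,0,0.02,-0.05,50]
    - [0.1,0.7,0.5,0,0.02,-0.05,50]
    - [0.1,0.7,0.5,0,0.02,-0.05,50]

```text
time: 3.4
tool_pos: [0.5808, -0.0654, 0.2545]
ee_rot: [2.948, -0.489, 1.524]
wrist_force: [-0.2, 0.3, -0.7]
width: 0.0499
finger_force: 0.0
```

```bash
cat >> h.py <<'E'
def wproj(P,o):
    w=CP("wrist"); a=cur(o); M=w['tool_from_camera']
    pt=a[1].inv().apply(np.atleast_2d(P)-a[0]); pc=(pt-M[:3,3])@M[:3,:3]
    return cv2.projectPoints(pc,np.zeros(3),np.zeros(3),w['camera_matrix'],None)[0][:,0]
def wray(uv,o,h): # pixel -> panel (s,y) at height h above panel
    w=CP("wrist"); a=cur(o); M=w['tool_from_camera']
    d=a[1].apply(M[:3,:3]@np.linalg.solve(w['camera_matrix'],[*uv,1])); c=a[0]+a[1].apply(M[:3,3])
    r=Rpanel(C[2]).inv(); p0=toW(loc(0,0,0),C); d=r.apply(d);c=r.apply(c-p0)
    return (c+d*(h-c[2])/d[2])[:2]
E
python3 - <<'E'
from h import *
o=robot.get_obs();im=robot.snapshot("wrist");cv2.imwrite("pics/w1.png",im[:,:,::-1]); np.save("o1.npy",o,allow_pickle=True)
print(o['joint_positions'].round(2),delta(cur(o),target(DIAL,.17,-20)))
for t in ["timer_grip","start_top","temp_pointer","load_pointer","stain_jar_mid"]:
    print(t,[(np.round(d['extent']).tolist(),round(d['conf'],2)) for d in robot.find_in(t,"wrist")[:2]])
print(wproj([toW(loc(*DIAL,h),C) for h in (.01,.052)],o),wproj(toW(loc(*BUT,.012),C),o))
E
```

```text
[-0.5   0.1   1.38  0.53  1.68 -0.36] [ 0.068 -0.006  0.266 -0.001  0.    -0.001]
timer_grip [([280.0, 180.0, 78.0, 73.0], 0.72)]
start_top [([190.0, 178.0, 29.0, 27.0], 0.9)]
temp_pointer [([139.0, 140.0, 42.0, 41.0], 0.65)]
load_pointer [([89.0, 124.0, 40.0, 35.0], 0.92), ([191.0, 177.0, 28.0, 25.0], 0.69)]
stain_jar_mid [([360.0, 94.0, 60.0, 66.0], 0.85)]
[[278.83749089 185.89588378]
 [278.77823963 194.28894709]] [[191.74506016 180.67583317]]
```

View pics/w1.png

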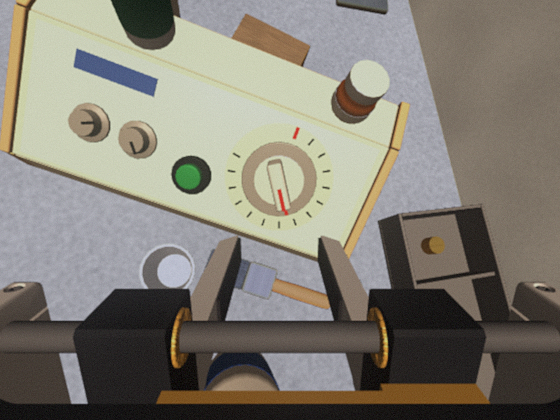

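```bash
python3 - <<'E'
import cv2
a=cv2.imread("pics/w1.png")[120:240,220:340]; cv2.imwrite("pics/w1c.png",cv2.resize(a,(600,600),interpolation=cv2.INTER_CUBIC))
E
```

```text
(no output)
```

View pics/w1c.png

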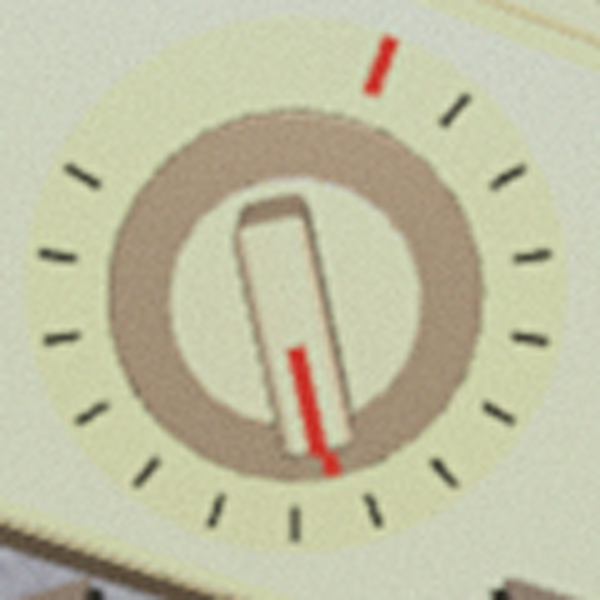

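```bash
python3 - <<'E'
from h import *
o=np.load("o1.npy",allow_pickle=True).item()
f=lambda x,y,h:wray((220+x/5-.4,120+y/5-.4),o,h)
c0=f(297,294,.01);print("skirt",c0,"scale",f(296,283,0))
e1=(f(236,235,.052)+f(304,215,.052))/2;e2=(f(290,455,.052)+f(352,440,.052))/2
print("bar",e1,e2,(e1+e2)/2,np.linalg.norm(e1-e2))
d=e2-e1;ang=lambda d:np.degrees(np.arctan2(-d[1],d[0]))
print("bar ang cw",ang(d))
cs=f(296,283,0)
for m in [(381,66),(455,110),(533,257),(498,412),(373,510),(295,523),(57,255)]:
    v=f(*m,0)-cs;print(ang(v).round(1),np.linalg.norm(v).round(4),end=' ')
print("knobs",wray((190,178),o,.012),wray((139,140),o,.01),wray((89,124),o,.01))
E
```

```text
skirt [ 0.08325543 -0.09930793] scale [ 0.08393346 -0.09879446]
bar [ 0.10231046 -0.08655335] [ 0.06121468 -0.11277525] [ 0.08176257 -0.0996643 ] 0.04874885455089773
bar ang cw 147.45935221623017
1.3 0.0548 22.4 0.0555 63.8 0.0575 102.9 0.0597 141.6 0.0613 160.3 0.0616 -103.2 0.058 knobs [ 0.04848783 -0.00082997] [0.07060661 0.06583753] [0.06877865 0.12254649]
```

```bash
python3 - <<'E'
from h import *
o=np.load("o1.npy",allow_pickle=True).item()
px=lambda m:np.array([220+m[0]/5-.4,120+m[1]/5-.4])
marks=[(381,66),(455,110),(508,177),(533,257),(530,340),(498,412),(445,473),(373,510),(295,523),(216,511),(147,473),(91,413),(62,338),(57,255),(82,175)]
sk=[(108,294),(484,294),(297,108),(297,481)] # extremes L,R,T,B
bar=[(236,235),(304,215),(290,455),(352,440)]
def pts(p):
    Rp=Rpanel(C[2])*R.from_rotvec(p[3:6]); o0=toW(loc(p[0],p[1],0),C)+Rpanel(C[2]).apply([0,0,p[2]])
    cyl=lambda r,a,h:o0+Rp.apply(np.c_[r*np.cos(a),-r*np.sin(a),h+0*a])
    return cyl
def model(p):
    cyl=pts(p)
    M=wproj(cyl(p[6],np.radians(20)*np.arange(15),0.),o)
    S=wproj(cyl(.045,np.linspace(0,2*np.pi,361),.01),o)
    E=np.array([S[:,0].min(),S[:,0].max(),S[:,1].min(),S[:,1].max()])
    t=p[7]; L,w=.026,.008
    a=np.array([[-L,w],[-L,-w],[L,w],[L,-w]]); r=np.hypot(*a.T);an=np.arctan2(-a[:,1],a[:,0])
    B=wproj(cyl(r,t+an,.052),o)
    return M,E,B
Mo=np.array([px(m) for m in marks]);Eo=np.array([px(sk[0])[0],px(sk[1])[0],px(sk[2])[1],px(sk[3])[1]]);Bo=np.array([px(m) for m in bar])
def res(p):
    M,E,B=model(p)
    # bar: match as an unordered pair at each end
    if np.linalg.norm(B[0]-Bo[0])>np.linalg.norm(B[1]-Bo[0]): B=B[[1,0,3,2]]
    return np.r_[(M-Mo).ravel(),E-Eo,.5*(B-Bo).ravel(),p[2]/.003,p[3:6]/.01*.5]
f=least_squares(res,[.082,-.099,0,0,0,0,.058,2.5],x_scale=[.01,.01,.01,.1,.1,.1,.01,.5],loss='soft_l1')
print(f.cost,f.x.round(4),np.degrees(f.x[7])); print(res(f.x).round(2).tolist())
E
```

```text
2.531537380116996 [ 8.0400e-02 -9.9900e-02 -1.8000e-03  9.0000e-04  6.3000e-03 -3.8000e-03
  5.8500e-02  2.5657e+00] 147.00611243911766
[0.06, -0.2, 0.03, -0.11, -0.04, -0.18, 0.06, -0.26, -0.08, -0.43, 0.07, 0.17, -0.15, -0.12, 0.17, 0.11, 0.0, 0.12, 0.05, -0.13, -0.22, -0.2, 0.19, -0.15, -0.22, -0.18, 0.1, -0.03, 0.27, 0.06, -0.39, 0.16, 0.63, 0.76, -0.62, -0.5, 0.14, -0.23, -0.36, 1.0, 0.7, 0.91, -0.6, 0.05, 0.31, -0.19]
```

```bash
sed -i 's/^C=.*/C=[.5454,.1052,1.1242]; DIAL=[.0804,-.0999]; BUT=[.0485,-.0008]/' h.py; cat >> h.py <<'E'
# refit: dial position kept as fitted with old yaw 1.128
_p=R.from_euler('z',1.128).apply(loc(.0804,-.0999,0))+np.array([.5454,.1052,0])+Rpanel(1.128).apply([0,0,-.0018])
_q=toW(loc(.0804,-.0999,0),C); _sh=_p-_q
_t0=target
def target(sy,h,phi):
    a=_t0(sy,h,phi); return a[0]+_sh,a[1]
E
python3 - <<'E'
from h import *
print(_sh)
a=cur();m=target(DIAL,.1,-33);b=target(DIAL,.036,-33)
print(delta(a,m),delta(m,b),b[0])
E
```

```text
Traceback (most recent call last):
NameError: name '_sh' is not defined
```

```bash
python3 - <<'E'
from h import *
import h
print(h._sh)
a=cur();m=target(DIAL,.1,-33);b=target(DIAL,.036,-33)
print(delta(a,m),delta(m,b),b[0])
E
```

```text
[ 0.00065311  0.00110625 -0.00155885]
[ 0.121 -0.022  1.032  0.004  0.002 -0.142] [0.   0.   0.64 0.   0.   0.  ] [0.61526357 0.01953223 0.11981807]
```

Request:
servo_tool:
  plan:
    - [0.06,-0.01,0.4,0,0,-0.07,50]
    - [0.12,-0.02,0.8,0,0,-0.142,50]
    - [0.12,-0.022,1,0.004,0.002,-0.142,50]
    - [0.12,-0.022,1,0.004,0.002,-0.142,50]

```text
time: 4.03
tool_pos: [0.5983, -0.0078, 0.172]
ee_rot: [2.848, -0.439, 1.767]
wrist_force: [-0.6, -0.4, -0.9]
width: 0.0502
finger_force: 0.0
```

```bash
python3 - <<'E'
from h import *
o=robot.get_obs();print(o['time'],o['joint_positions'].round(2),delta(cur(o),target(DIAL,.036,-33)))
im=robot.snapshot("wrist");cv2.imwrite("pics/w2.png",im[:,:,::-1])
E
```

```text
4.0333 [-0.4   0.13  1.51  0.52  1.49 -0.57] [-0.008  0.045  0.611 -0.007 -0.003 -0.002]
```

View pics/w2.png

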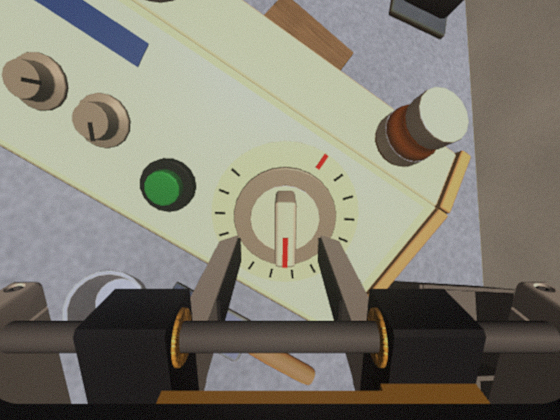

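The bar (column 285, rows 190–268) is aligned with the jaws and sits about 5 px right of centre, which matches the computed 4.5 mm. Next I descend and grip.

Request:
servo_tool:
  plan:
    - [0,0.045,0.2,-0.004,-0.002,0,50]
    - [-0.005,0.045,0.45,-0.006,-0.003,0,50]
    - [-0.005,0.045,0.61,-0.006,-0.003,0,50]
    - [-0.005,0.045,0.61,-0.006,-0.003,0,50]

```text
time: 4.42
tool_pos: [0.6175, 0.0175, 0.1237]
ee_rot: [2.833, -0.431, 1.766]
wrist_force: [-0.3, 0.5, -0.9]
width: 0.05
finger_force: 0.0
```

Request:
servo_tool:
  plan:
    - [0,0,0,0,0,0,30]
    - [0,0,0,0,0,0,10]
    - [0,0,0,0,0,0,10]
    - [0,0,0,0,0,0,10]
    - [0,0,0,0,0,0,10]
    - [0,0,0,0,0,0,10]

```text
time: 4.92
tool_pos: [0.6145, 0.0166, 0.1239]
ee_rot: [2.84, -0.43, 1.766]
wrist_force: [-12.8, -4.2, 3.6]
width: 0.0159
finger_force: 30.0
```

```bash
python3 - <<'E'
from h import *
o=robot.get_obs();print(o['time'],o['joint_positions'].round(2),delta(cur(o),target(DIAL,.036,-33)),cur(o)[1].inv().apply(o['wrist_torque']))
E
```

```text
4.9167 [-0.34  0.18  1.56  0.53  1.38 -0.57] [ 0.008 -0.002  0.05  -0.002  0.002 -0.   ] [ 2.1601306  -0.23820499 -0.11394726]
```

```bash
python3 - <<'E'
from h import *
o=robot.get_obs();a=cur(o)
print(a[1].inv().apply(np.array([-.003,-.0009,.0002])),a[1].inv().apply(o['wrist_force']))
E
```

```text
[-0.00018899 -0.00288645 -0.00121767] [  0.021196   -11.61186622  -7.76955737]
```

Request:
servo_tool:
  plan:
    - [0,-0.03,0,0,0,0,10]
    - [0,-0.03,0,0,0,-0.06,10]
    - [0,-0.03,0,0,0,-0.12,10]
    - [0,-0.03,0,0,0,-0.18,10]
    - [0,-0.03,0,0,0,-0.24,10]
    - [0,-0.03,0,0,0,-0.3,10]
    - [0,-0.03,0,0,0,-0.36,10]
    - [0,-0.03,0,0,0,-0.42,10]
    - [0,-0.03,0,0,0,-0.48,10]
    - [0,-0.03,0,0,0,-0.54,10]
    - [0,-0.03,0,0,0,-0.6,10]
    - [0,-0.03,0,0,0,-0.6,10]

```text
time: 5.92
tool_pos: [0.6143, 0.0166, 0.1239]
ee_rot: [2.619, -0.02, 2.65]
wrist_force: [-4.0, -2.3, 2.0]
width: 0.0157
finger_force: 30.0
```

```bash
python3 - <<'E'
from h import *
o=robot.get_obs();a=cur(o);print(o['time'],o['joint_positions'].round(2),delta(a,target(DIAL,.036,-87)),a[1].inv().apply(o['wrist_torque']),a[1].inv().apply(o['wrist_force']))
E
```

```text
5.9167 [-0.34  0.17  1.56  0.53  1.37 -1.52] [ 0.005  0.005  0.051 -0.     0.003  0.002] [ 0.63852779  0.60531382 -0.07962658] [ 2.48453157 -2.44907242 -3.6934037 ]
```

Request:
servo_tool:
  plan:
    - [0,0,0,0,0,-0.06,10]
    - [0,0,0,0,0,-0.12,10]
    - [0,0,0,0,0,-0.18,10]
    - [0,0,0,0,0,-0.24,10]
    - [0,0,0,0,0,-0.3,10]
    - [0,0,0,0,0,-0.36,10]
    - [0,0,0,0,0,-0.42,10]
    - [0,0,0,0,0,-0.48,10]
    - [0,0,0,0,0,-0.55,10]
    - [0,0,0,0,0,-0.55,10]
    - [0,0,0,0,0,-0.55,50]
    - [0,0,0,0,0,-0.55,50]

```text
time: 6.92
tool_pos: [0.6159, 0.017, 0.1242]
ee_rot: [2.767, 0.377, -2.852]
wrist_force: [0.7, -0.0, -0.4]
width: 0.0259
finger_force: 0.0
```

Request:
servo_tool:
  plan:
    - [0,0,0,0,0,0,50]
    - [0,0,0,0,0,0,50]
    - [0,0,-0.3,0,0,0,50]
    - [0,0,-0.6,0,0,0,50]
    - [0,0,-0.8,0,0,0.07,50]
    - [0,0,-0.8,0,0,0.14,50]
    - [0,0,-0.8,0,0,0.21,50]
    - [0,0,-0.8,0,0,0.28,50]
    - [0,0,-0.8,0,0,0.35,50]
    - [0,0,-0.8,0,0,0.42,50]
    - [0,0,-0.8,0,0,0.49,50]
    - [0,0,-0.8,0,0,0.56,50]

```text
time: 7.92
tool_pos: [0.5978, -0.0185, 0.1929]
ee_rot: [2.618, -0.031, 2.628]
wrist_force: [-0.1, -0.6, -1.0]
width: 0.0498
finger_force: 0.0
```

Request:
servo_tool:
  plan:
    - [0,0,0,0,0,0.07,50]
    - [0,0,0,0,0,0.14,50]
    - [0,0,0,0,0,0.21,50]
    - [0,0,0,0,0,0.28,50]
    - [0,0,0,0,0,0.35,50]
    - [0,0,0,0,0,0.42,50]
    - [0,0,0,0,0,0.49,50]
    - [0,0,0,0,0,0.56,50]
    - [0,0,0,0,0,0.63,50]
    - [0,0,0,0,0,0.7,50]
    - [0,0,0,0,0,0.77,50]
    - [0,0,0,0,0,0.84,50]

```text
time: 8.92
tool_pos: [0.5978, -0.0185, 0.1929]
ee_rot: [3.033, -0.514, 1.329]
wrist_force: [0.9, 0.2, -0.3]
width: 0.0498
finger_force: 0.0
```

Request:
servo_tool:
  plan:
    - [0,0,0,0,0,0.07,50]
    - [0,0,0,0,0,0.14,50]
    - [0,0,0,0,0,0.21,50]
    - [0,0,0,0,0,0.28,50]
    - [0,0,0,0,0,0.35,50]
    - [0,0,0,0,0,0.42,50]
    - [0,0,0,0,0,0.49,50]
    - [0,0,0,0,0,0.56,50]
    - [0,0,0,0,0,0.6,50]
    - [0,0,0,0,0,0.6,50]

```text
time: 9.75
tool_pos: [0.5978, -0.0185, 0.1928]
ee_rot: [-2.766, -0.376, 0.29]
wrist_force: [0.1, 0.6, 0.1]
width: 0.0499
finger_force: 0.0
```

```bash
python3 - <<'E'
from h import *
o=robot.get_obs();a=cur(o);print(o['time'],o['joint_positions'].round(2),delta(a,target(DIAL,.036,40)))
im=robot.snapshot("wrist");cv2.imwrite("pics/w3.png",im[:,:,::-1])
E
```

```text
9.75 [-0.41  0.11  1.49  0.52  1.52  0.77] [-0.011 -0.007  0.842  0.003 -0.003 -0.04 ]
```

View pics/w3.png

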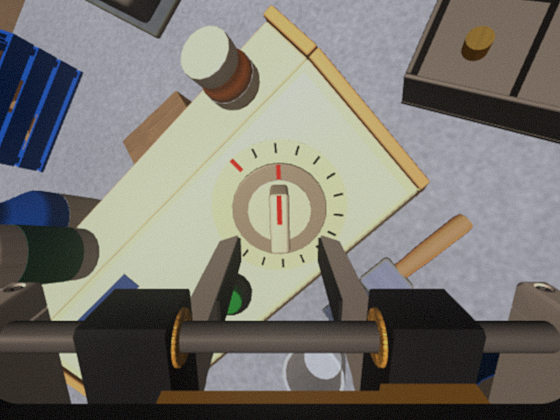

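The skirt line (278,172) lines up with the second mark after the red one (276,148), so the dial sits at 2 clicks. I'll regrip and turn it to the stop.

Request:
servo_tool:
  plan:
    - [-0.01,-0.007,0.3,0,0,-0.04,50]
    - [-0.01,-0.007,0.6,0,0,-0.04,50]
    - [-0.01,-0.007,0.84,0,0,-0.04,50]
    - [-0.01,-0.007,0.84,0,0,-0.04,50]
    - [-0.01,-0.007,0.84,0,0,-0.04,10]
    - [-0.01,-0.007,0.84,0,0,-0.04,10]
    - [-0.01,-0.007,0.84,0,0,-0.04,10]
    - [-0.01,-0.007,0.84,0,0,-0.04,10]
    - [-0.01,-0.007,0.84,0,0,-0.04,10]
    - [-0.01,-0.007,0.84,0,0,-0.04,10]

```text
time: 10.63
tool_pos: [0.6155, 0.0187, 0.1206]
ee_rot: [-2.792, -0.399, 0.354]
wrist_force: [1.2, -1.6, 0.2]
width: 0.0158
finger_force: 30.0
```

Request:
servo_tool:
  plan:
    - [0,0,0,0,0,-0.06,10]
    - [0,0,0,0,0,-0.12,10]
    - [0,0,0,0,0,-0.18,10]
    - [0,0,0,0,0,-0.24,10]
    - [0,0,0,0,0,-0.3,10]
    - [0,0,0,0,0,-0.36,10]
    - [0,0,0,0,0,-0.4,10]
    - [0,0,0,0,0,-0.4,10]
    - [0,0,0,0,0,-0.4,10]

```text
time: 11.38
tool_pos: [0.6153, 0.0189, 0.1206]
ee_rot: [-3.109, -0.523, 1.044]
wrist_force: [-1.6, -2.5, 2.8]
width: 0.0159
finger_force: 30.0
```

```bash
python3 - <<'E'
from h import *
o=robot.get_obs();a=cur(o);print(o['time'],o['joint_positions'].round(3),delta(a,target(DIAL,.036,0)),a[1].inv().apply(o['wrist_torque']),a[1].inv().apply(o['wrist_force']))
E
```

```text
11.3833 [-0.339  0.176  1.568  0.533  1.36   0.075] [ 0.    -0.003  0.01   0.005 -0.001 -0.044] [ 0.28561442 -0.25690417 -0.14335457] [-1.14572263 -0.21422109 -3.9343865 ]
```

Request:
servo_tool:
  plan:
    - [0,0,0,0,0,-0.02,10]
    - [0,0,0,0,0,-0.04,10]
    - [0,0,0,0,0,-0.06,10]
    - [0,0,0,0,0,-0.07,10]
    - [0,0,0,0,0,-0.07,10]

```text
time: 11.8
tool_pos: [0.6153, 0.0189, 0.1206]
ee_rot: [3.111, -0.524, 1.17]
wrist_force: [-1.4, -4.1, 5.1]
width: 0.0157
finger_force: 30.8
```

```bash
cat > st.py <<'E'
from h import *
o=robot.get_obs();a=cur(o);print(o['time'],o['joint_positions'].round(3),delta(a,target(DIAL,.036,0)),a[1].inv().apply(o['wrist_torque']).round(3),a[1].inv().apply(o['wrist_force']).round(1))
E
python3 st.py
```

```text
11.8 [-0.339  0.176  1.568  0.533  1.36  -0.034] [ 0.001 -0.003  0.01   0.005 -0.001  0.025] [ 0.258 -0.336  0.711] [-1.2  0.5 -6.6]
```

Request:
servo_tool:
  plan:
    - [0,0,0,0,0,-0.015,10]
    - [0,0,0,0,0,-0.03,10]
    - [0,0,0,0,0,-0.03,10]

```text
time: 12.05
tool_pos: [0.6155, 0.0192, 0.1207]
ee_rot: [3.082, -0.522, 1.228]
wrist_force: [-1.5, -3.6, 5.2]
width: 0.0165
finger_force: 31.6
```

```bash
python3 st.py
```

```text
12.05 [-0.339  0.176  1.568  0.534  1.359 -0.084] [-0.002 -0.003  0.009  0.005 -0.001  0.057] [ 0.231 -0.293  0.694] [-0.8  0.2 -6.5]
```

Torque rose from -0.14 to +0.71 N·m and then levelled off, so the dial is at its stop. Now clockwise 80° to the fourth notch.

Request:
servo_tool:
  plan:
    - [0,0,0,0,0,0.04,10]
    - [0,0,0,0,0,0.1,10]
    - [0,0,0,0,0,0.16,10]
    - [0,0,0,0,0,0.22,10]
    - [0,0,0,0,0,0.28,10]
    - [0,0,0,0,0,0.34,10]
    - [0,0,0,0,0,0.4,10]
    - [0,0,0,0,0,0.46,10]
    - [0,0,0,0,0,0.52,10]
    - [0,0,0,0,0,0.58,10]
    - [0,0,0,0,0,0.64,10]
    - [0,0,0,0,0,0.64,10]

```text
time: 13.05
tool_pos: [0.6162, 0.0187, 0.1207]
ee_rot: [-2.717, -0.317, 0.137]
wrist_force: [1.1, -5.3, 3.4]
width: 0.0162
finger_force: 30.0
```

```bash
sed -i 's/,0)),a/,80)),a/' st.py; python3 st.py
```

```text
13.05 [-0.339  0.176  1.567  0.533  1.357  0.922] [-0.01  -0.006  0.009  0.002 -0.006  0.306] [-0.44  -0.092  0.061] [ 1.4  3.6 -5. ]
```

Request:
servo_tool:
  plan:
    - [0,0,0,0,0,0.06,10]
    - [0,0,0,0,0,0.12,10]
    - [0,0,0,0,0,0.18,10]
    - [0,0,0,0,0,0.24,10]
    - [0,0,0,0,0,0.28,10]
    - [0,0,0,0,0,0.31,10]
    - [0,0,0,0,0,0.31,10]
    - [0,0,0,0,0,0.31,10]
    - [0,0,0,0,0,0.31,10]

```text
time: 13.8
tool_pos: [0.6161, 0.0182, 0.1204]
ee_rot: [-2.626, -0.094, -0.302]
wrist_force: [0.4, -5.2, 2.7]
width: 0.0158
finger_force: 30.0
```

```bash
python3 st.py
```

```text
13.8 [-0.339  0.176  1.568  0.532  1.357  1.405] [-0.013 -0.007  0.009  0.001 -0.006 -0.002] [-0.691  0.225 -0.091] [ 2.2  2.9 -4.6]
```

Request:
servo_tool:
  plan:
    - [0,0,0,0,0,0,40]
    - [0,0,0,0,0,0,40]
    - [0,0,0,0,0,0,40]
    - [0,0,0,0,0,0,40]
    - [0,0,-0.3,0,0,0,40]
    - [0,0,-0.6,0,0,0,40]
    - [0,0,-0.9,0,0,0,40]
    - [0,0,-0.9,0,0,0,40]
    - [0,0,-0.9,0,0,0,40]

```text
time: 14.55
tool_pos: [0.5959, -0.0215, 0.1996]
ee_rot: [-2.624, -0.093, -0.305]
wrist_force: [-0.1, -0.5, 0.1]
width: 0.0405
finger_force: 0.0
```

```bash
python3 st.py; python3 - <<'E'
from h import *
o=robot.get_obs();np.save("o4.npy",o,allow_pickle=True)
im=robot.snapshot("wrist");cv2.imwrite("pics/w4.png",im[:,:,::-1])
print([(d['extent'],d['conf']) for d in robot.find_in("start_top","wrist")[:2]])
im=robot.snapshot("side");print([(d['extent'],d['conf']) for d in robot.find_in("start_top","side")[:2]])
E
```

```text
14.55 [-0.421  0.105  1.486  0.525  1.53   1.414] [-0.013  0.005  0.918  0.    -0.007 -0.003] [-0.193 -0.051 -0.017] [ 0.   0.4 -0.3]
[([293.9, 307.3, 30.2, 28.4], 0.73)]
[([252.9, 262.5, 12.9, 19.8], 0.52)]
```

View pics/w4.png

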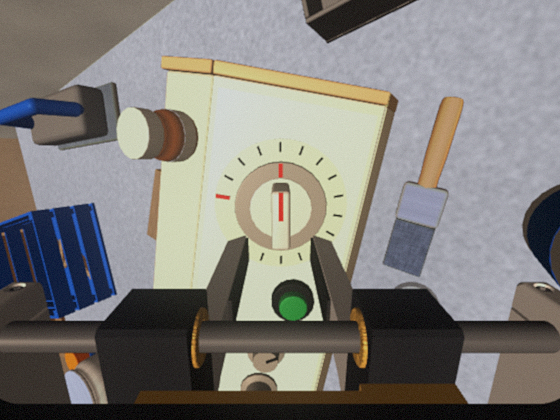

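The skirt line (280,170) lines up with the fourth mark clockwise from red (281,146), so the dial is at 4 clicks. Next I locate the button from both stored wrist views.

```bash
python3 - <<'E'
from h import *
import h
obs=[];uv=[]
for n,of in (("w1","o1"),("w4","o4")):
    im=cv2.imread(f"pics/{n}.png").astype(int); b,g,r=im[...,0],im[...,1],im[...,2]
    m=((g>r+35)&(g>b+35)).astype(np.uint8); k,_,st,ce=cv2.connectedComponentsWithStats(m); i=1+st[1:,4].argmax()
    print(n,ce[i],st[i]); uv.append(st[i][:2]+(st[i][2:4]-1)/2); obs.append(np.load(of+".npy",allow_pickle=True).item())
W=lambda p:toW(loc(*p),C)+h._sh
f=least_squares(lambda p:np.concatenate([wproj(W(p),o)[0]-u for o,u in zip(obs,uv)]),[.05,0,.012],x_scale=.01)
print(f.x,f.fun)
for hh in(.01,.015,.02):
    g=least_squares(lambda p:np.concatenate([wproj(W([*p,hh]),o)[0]-u for o,u in zip(obs,uv)]),[.05,0],x_scale=.01);print(hh,g.x,g.fun)
E
```

```text
w1 [187.66929134 176.16141732] [175 164  26  26 508]
w4 [292.24077329 307.55887522] [279 296  28  25 569]
[0.05032332 0.00040706 0.02243223] [ 0.47546357 -0.75293895  0.69990759  0.35881466]
0.01 [0.04765652 0.00581229] [-1.4325865  -2.07337387  1.70250073 -1.83733498]
0.015 [0.04873107 0.00364295] [-0.68450535 -1.55631325  1.30697731 -0.97333871]
0.02 [0.04980293 0.00146756] [ 0.08932511 -1.02058844  0.90115332 -0.08362164]
```

```bash
cat > sb.py <<'E'
from h import *
B=[.0502,.0006]
o=robot.get_obs();a=cur(o);print(o['time'],delta(a,target(B,.039,80)),a[1].inv().apply(o['wrist_force']).round(2))
E
python3 sb.py
```

```text
14.75 [-1.024  0.127  0.847 -0.    -0.002 -0.005] [-0.24 -0.28  0.87]
```

Request:
servo_tool:
  plan:
    - [-0.35,0.05,0,0,0,0,0]
    - [-0.7,0.1,0,0,0,0,0]
    - [-1,0.12,0,0,0,0,0]
    - [-1,0.12,0.3,0,0,0,0]
    - [-1,0.12,0.55,0,0,0,0]
    - [-1,0.12,0.55,0,0,0,0]
    - [-1,0.12,0.55,0,0,0,0]

```text
time: 15.33
tool_pos: [0.5082, 0.0248, 0.1334]
ee_rot: [-2.623, -0.084, -0.303]
wrist_force: [0.1, -0.5, 0.8]
width: 0.0006
finger_force: 0.0
```

```bash
python3 sb.py; python3 - <<'E'
from h import *
im=robot.snapshot("side");print([(d['extent'],d['conf']) for d in robot.find_in("start_top","side")[:2]])
a=cv2.resize(im[190:310,170:370,::-1],(800,480),interpolation=cv2.INTER_CUBIC)
b=cv2.resize(robot.snapshot("wrist")[:,:,::-1][240:420,180:380],(0,0),fx=.6,fy=.6)
a[:b.shape[0],:b.shape[1]]=b
cv2.imwrite("pics/s5.png",a)
E
```

```text
15.3333 [-0.019  0.008  0.295 -0.    -0.001 -0.005] [ 0.29  0.01 -0.88]
[([259.5, 262.6, 1.7, 6.0], 0.43)]
```

View pics/s5.png

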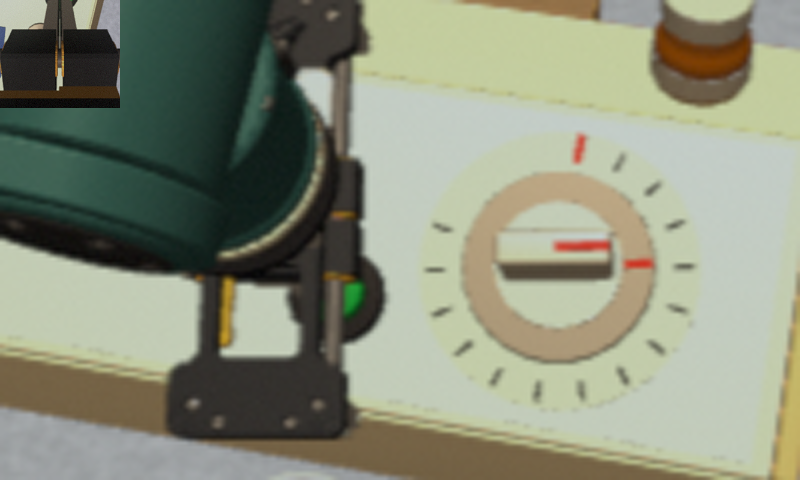

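The dial's skirt line points at mark 4, and the button shows green just under the tool. Pressing now.

Request:
servo_tool:
  plan:
    - [-0.02,0.01,0.15,0,0,0,0]
    - [-0.02,0.01,0.27,0,0,0,0]
    - [-0.02,0.01,0.33,0,0,0,0]
    - [-0.02,0.01,0.33,0,0,0,0]
    - [-0.02,0.01,0.33,0,0,0,0]

```text
time: 15.9
tool_pos: [0.5154, 0.0373, 0.1072]
ee_rot: [-2.625, -0.09, -0.304]
wrist_force: [-1.6, -2.1, 2.4]
width: 0.0004
finger_force: 1.4
```

```bash
python3 sb.py
```

```text
15.9 [-0.027 -0.    -0.004  0.001 -0.005 -0.004] [-0.72  0.92 -3.32]
```

Request:
servo_tool:
  plan:
    - [0,0,0.02,0,0,0,0]
    - [0,0,0.04,0,0,0,0]
    - [0,0,0.06,0,0,0,0]
    - [0,0,0.06,0,0,0,0]

```text
time: 16.23
tool_pos: [0.5164, 0.039, 0.1041]
ee_rot: [-2.627, -0.092, -0.303]
wrist_force: [-12.0, -9.9, 15.8]
width: 0.0004
finger_force: 10.2
```

```bash
python3 sb.py
```

```text
16.2333 [-0.03   0.001 -0.041  0.002 -0.005 -0.003] [ -7.01   3.21 -20.82]
```

Request:
servo_tool:
  plan:
    - [0,0,0.01,0,0,0,0]
    - [0,0,0.03,0,0,0,0]
    - [0,0,0.03,0,0,0,0]

```text
time: 16.48
tool_pos: [0.5167, 0.0392, 0.1039]
ee_rot: [-2.628, -0.093, -0.301]
wrist_force: [-22.0, -15.5, 28.3]
width: 0.0005
finger_force: 18.4
```

```bash
python3 sb.py
```

```text
16.4833 [-0.031  0.002 -0.044  0.003 -0.005 -0.001] [-13.66   4.   -36.39]
```

Request:
servo_tool:
  plan:
    - [0,0,-0.05,0,0,0,0]
    - [0,0,-0.07,0,0,0,0]
    - [0,0,-0.07,0,0,0,0]

```text
time: 16.73
tool_pos: [0.5161, 0.0382, 0.1058]
ee_rot: [-2.624, -0.092, -0.305]
wrist_force: [-1.3, -2.2, 2.4]
width: 0.0008
finger_force: 2.0
```

```bash
python3 sb.py
```

```text
16.7333 [-0.031  0.002 -0.022  0.    -0.006 -0.004] [-0.33  0.91 -3.32]
```

Request:
servo_tool:
  plan:
    - [0,0,-0.02,0,0,0,0]
    - [0,0,-0.02,0,0,0,0]

```text
time: 16.9
tool_pos: [0.5158, 0.0377, 0.1068]
ee_rot: [-2.624, -0.092, -0.305]
wrist_force: [0.5, -2.6, 2.4]
width: 0.0003
finger_force: 1.6
```

```bash
python3 sb.py
```

```text
16.9 [-0.03   0.001 -0.01   0.    -0.006 -0.004] [ 1.49  0.87 -3.14]
```

Request:
servo_tool:
  plan:
    - [0,0,-0.02,0,0,0,0]
    - [0,0,-0.02,0,0,0,0]

```text
time: 17.07
tool_pos: [0.515, 0.0371, 0.1082]
ee_rot: [-2.624, -0.09, -0.305]
wrist_force: [1.0, -2.0, 2.4]
width: 0.0003
finger_force: 1.1
```

```bash
python3 sb.py
```

```text
17.0667 [-0.025  0.002  0.006 -0.    -0.005 -0.004] [ 1.77  0.33 -2.74]
```

Request:
servo_tool:
  plan:
    - [0,0,-0.015,0,0,0,0]
    - [0,0,-0.015,0,0,0,0]

```text
time: 17.23
tool_pos: [0.5141, 0.0368, 0.1091]
ee_rot: [-2.623, -0.089, -0.304]
wrist_force: [0.5, -0.7, 1.4]
width: 0.0005
finger_force: 0.8
```

```bash
python3 sb.py
```

```text
17.2333 [-0.019  0.002  0.018 -0.    -0.004 -0.004] [ 0.8  -0.23 -1.41]
```

The button stayed in spring contact over 6.2 mm of retraction from the bottom, so it was fully pressed. I'll retreat and check.

Request:
servo_tool:
  plan:
    - [0,0,-0.1,0,0,0,0]
    - [0,0,-0.4,0,0,0,0]
    - [0,0,-0.8,0,0,0,0]
    - [0,0,-1,0,0,0,0]
    - [0,0,-1,0,0,0,0]
    - [0,0,-1,0,0,0,0]

```text
time: 17.73
tool_pos: [0.4918, -0.0088, 0.1965]
ee_rot: [-2.624, -0.09, -0.305]
wrist_force: [-0.4, 0.2, -0.2]
width: 0.0004
finger_force: 0.0
```

```bash
python3 sb.py; python3 - <<'E'
from h import *
cv2.imwrite("pics/w6.png",robot.snapshot("wrist")[:,:,::-1])
cv2.imwrite("pics/s6.png",cv2.resize(robot.snapshot("side")[100:420,130:430,::-1],(560,597),interpolation=cv2.INTER_CUBIC))
E
```

```text
17.7333 [-2.300e-02 -1.000e-03  1.028e+00  0.000e+00 -5.000e-03 -4.000e-03] [-0.51  0.01  0.19]
```

View pics/s6.png

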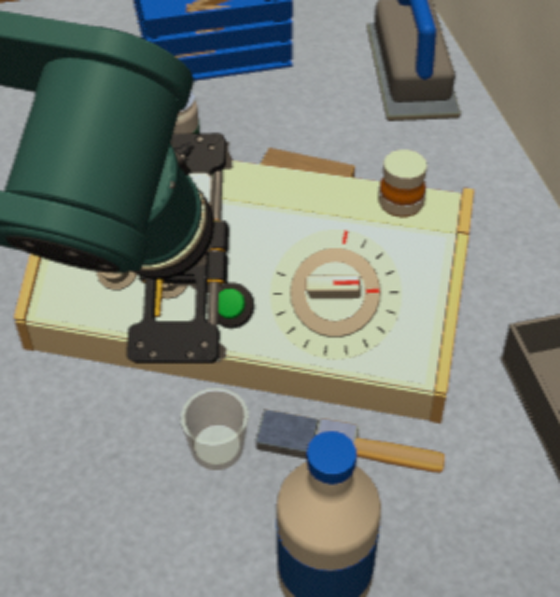

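The pointer is at mark 4 (372,291), the green button is released (232,303), and everything that shows stands where it did. The arm is clear, so I'm handing in.

```bash
python3 -c "
from bench import robot
print(robot.close_job())"
```

```text
the job is handed in; nothing more can be done
None
```

The timer was turned to its anticlockwise stop and back four clicks, the start button was pressed fully in and released, the arm was clear with nothing in view moved, and the job was handed in at about 18 s; no verdict was returned.

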